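# Open the combination padlock of a document transit case and present it

## Task

Unlock the combination padlock on the document transit case: turn its dial, feeling its clicks go by, until the pointer lines up with the index mark beside the shackle, then pull the lock body back from the staple so that the shackle draws fully open, without forcing it. Take the open lock off the staple and finish while holding it up in the gripper for the colleague to see, still, dial face up and at least 10 cm above the case's lid. Leave the stapler, the rubber stamp and the mug where they are.

Things in the scene. Friction and masses are not known exactly. Their poses are not given: they have to be found in the camera images.
- case: grey steel document transit case, 330 (x) by 260 (y) by 100 mm high, fixed to the desk. Origin: centre of its underside, on the desk. x points to the rear hinges of its lid, z up. Lid (rear half) and deck (front half) are level, 100 mm above the desk. The hasp leaf on the lid is 3 mm thick. The padlock lies on the deck.
- wear_plate (a point): centre of the top of the dark plate under the lock, 104 mm above the desk; axes as the case. 138 mm long (x), 70 mm wide (y). Along both long sides runs an upturned edge, 3 mm thick and 6 mm high above the plate, inner faces at y = -29.5 and +29.5 mm: these keep the lock from turning along with its dial. Above them there is 25 mm or more of room on both sides of the lock.
- staple (a point): staple of the hasp: an upright loop of 5 mm bar fixed to the case, in the plane across the case's x; axes as the case. The point is the middle of its opening, at shackle height, 12 mm above the wear plate. Bar centres of the uprights 10.5 mm to either side (y); opening 16 mm wide, reaching 8 mm above the point; the loop's top is 129 mm above the desk.
- padlock: loose steel padlock, about 0.35 kg, lying on its back, dial up. Body 56 (x) by 54 (y) by 24 mm (z), front face at x = +28 mm. Origin: centre of its underside. x points out along the shackle, to the staple, like the case's x within a few degrees. Shackle: a U of 8 mm bar, 12 mm above the underside; toe leg at y = +15 mm, through the staple; heel leg at y = -15 mm, never leaves the body.
- toe_end (a point): flat end of the shackle's toe leg, axes as the lock. Shut, it sits 5 mm inside the body, at lock x = 23 mm; fully open at x = 43 mm, a gap of 15 mm to the body's front face. With the staple in that gap (staple at about lock x = 35 mm) the open lock lifts straight up off the staple; anywhere else along the shackle the staple still holds it.
- bow (a point): inside middle of the shackle's bow, axes as the lock; lock x = 61 mm when shut, 81 mm when open (the bow's outside is 8 mm farther). Pulling the lock body back from the staple first takes up play until the bow catches the staple (staple at about lock x = 57 mm), then draws the shackle out; fully open with the staple at about lock x = 77 mm.
- shackle (a joint): how far the shackle is drawn out of the lock, 0 shut, 0.020 m fully open. It slides straight out, does not swivel, needs about 5 N and stays where it is left. It moves only while the dial is within about 8 degrees of the open position; otherwise it is blocked.
- dial (a joint): angle of the dial against the lock body, rad, growing counterclockwise seen from above; turns endlessly either way. Open with the pointer at the index mark by the shackle: value 0 or, the same place, 6.283. It has 12 click notches 30 degrees apart; the open position is one of them, and let go, the dial settles into the nearest. About 0.03 N m to turn it over a click.
- dial_knob (a point): on the dial's axis (at lock x = -4 mm), 37 mm above the lock's underside: middle of the knob, a black bar 12 mm thick (y) and 28 mm long (x), standing from 28 to 44 mm above the lock's underside on a black disc of 43 mm diameter. This frame turns with the dial: x points along the bar to its pointed nose with the white pointer line; at the open position it is the lock's x.
- stapler: black desk stapler, 130 by 34 by 55 mm, standing on the desk beside the case; origin: centre of its underside. Leave alone.
- stamp: rubber stamp with a turned wooden handle, 62 by 30 by 62 mm, standing on the rear part of the case's lid; origin: centre of its underside. Leave alone.
- mug: white mug, 80 mm wide, 95 mm high, on the desk beside the case; origin: centre of its underside. Leave alone.
There are look-alikes about, which are no part of the job. What is shaped like the padlock but turquoise is not meant.

How it is judged (in metres and radians):
On the way, in this order (a step that is already met when the one before it is completed fails the run):
1. the dial is turned to the open position ((value of joint dial between -0.2 and 0.2 rad or value of joint dial between 6.083 and 6.483 rad)), for 0.05 s.
2. the shackle is pulled open while the lock still lies at the staple (value of joint shackle above 0.016 m and distance between padlock and staple below 0.1 m), for 0.1 s.
At the end, for the whole second after the job is handed in: The padlock, its shackle drawn out at least 14 mm, is held still (under 30 mm/s) by the fingers alone, touching nothing of the case, its underside at least 195 mm above the desk (95 mm above the lid) and its dial face up within 0.35 rad; stapler, stamp and mug are within 40 mm of where they stood (value of joint shackle above 0.014 m and height (world z) of padlock above 0.195 m and angle between padlock's own z axis and vertical below 0.35 rad and contact force between the fingers and padlock above 1 N and contact force between case and padlock below 0.1 N and linear speed of padlock below 0.03 m/s and distance of each of stapler, stamp, mug from where it was at the start of the episode below 0.04 m); the arm keeps its last pose, push and grip.
It fails at once if the stapler is moved or knocked over (distance of stapler from where it was at the start of the episode above 0.04 m or angle between stapler's own z axis and vertical above 0.5 rad).
It fails at once if the rubber stamp is moved or knocked over (distance of stamp from where it was at the start of the episode above 0.04 m or angle between stamp's own z axis and vertical above 0.5 rad).
It fails at once if the mug is moved or knocked over (distance of mug from where it was at the start of the episode above 0.04 m or angle between mug's own z axis and vertical above 0.5 rad).
It fails at once if the lock is forced: pressed or wrenched against the case with more than 80 N (contact force between padlock and case above 80 N).
It also fails if it takes over 72 s, if anything falls off the work surface, if the arm or the gripper's body presses on something with over 40 N, if the wrist force passes 120 N, or if a joint passes its speed limit or range.

## Robot

A 6-joint arm with a two-finger parallel gripper is mounted at the origin on the work surface. World frame = base frame: x ahead of the robot, y to its left, z up, the work surface at z = 0. Lengths are in mm, angles in rad, forces in N, time in s.
With the tool pointing down it reaches from about 400 to 925 mm from the base axis. Payload 12.5 kg.
Tool frame: the origin (TCP) lies midway between the tips of the shut fingers; the grasp point (between the pads) lies 19 mm behind it; z points along the fingers, y is the line along which they close (so a half turn about z gives the same grasp; the last joint's range is limited). The gripper opens to 95 mm and grips with 3 to 60 N. Pads are 20 mm wide; open, the fingers measure 119 mm over their backs; the gripper's body (75 mm by 180 mm) begins 59 mm behind the grasp point.
Start: joints at [1.101, 0.491, 1.559, -0, 1.092, -0.106], TCP at [222.377, 584.119, 214.661] pointing down, gripper open.
Joint ranges: [-3.1, 3.1], [-0.84, 2.19], [0.05, 2.79], [-1.13, 4.28], [0.06, 2.93], [-2.69, 2.69]. Speed limits (rad/s): [2.22, 2.22, 2.79, 3.14, 3.14, 3.14].

## Interface

Orientations are given as [roll, pitch, yaw] about the fixed x, y, z axes, in that order (R = Rz(yaw) Ry(pitch) Rx(roll)).
In Python, from cell import state, read_camera, camera_info, env gives the robot as it stands.
- The arm moves only by the tool move_arm, never from a script. Its argument "commands" is a list of rows, each a list of 3 entries, a list of its own where there are three numbers: the shift along the world's x, y, z in cm, then the turn, a rotation vector about the world's x, y, z in degrees, then the opening, from 0 (shut) to 1 (fully open). A call has 1 to 10 rows; each row shifts and turns the commanded pose from where the row before left it; what a row does not reach is not made up. A row lasts 1/10 s, in which the tool goes at most 50 mm and 8.59 degrees, less where a joint would pass 70% of its speed; a pose out of reach is approached as far as the arm can. A call with a gripper value outside its range is refused whole. The fingers move at their own pace and stop on an object; the grip force is fixed at half the most. Time passes only in rows, so rows that do not move let the fingers close. It gives the time, the measured TCP pose, the force, the opening and the grip force at its end, in the units of the state.
- state(): the state, without advancing time (a new reading comes with each control period).
- read_camera(name): name is "side" or "top" or "wrist"; returns the picture (420x560x3 uint8, blue, green, red); there is no depth.
- camera_info(name): a dict with "K" (3x3 intrinsics, pixels), "k1" (the pictures are not rectified: a ray, as slopes to the right and down, at radius r is drawn at 1 + k1 r^2 times it, then the intrinsics apply), "cam_to_world" (4x4, takes a point from camera to world coordinates). Camera axes: x right, y down, z forward; pixel columns grow to the right and rows downward; lengths in mm; the calibration is good to about 2 mm. A picture is of the moment at which its call begins: read the wrist's pose just before it. camera_info takes no time and is no camera call; for the wrist camera it gives the pose at the moment of the call.
- env.job_done(): hands the job in; it is judged then, once.
The state is a dict: "t": time; "joints": joint angles; "qvel": joint speeds; "tau": joint torques, N m; "eef_pos": TCP position; "tcp_rot": TCP orientation; "ft_force": force on the tool from outside, world axes, zero at the start; "moment": the same for the moment, N m; "opening": opening from 0.0 (shut) to 1.0 (fully open); "grip_force": force on a finger pad.
Only numpy, scipy, OpenCV 4.12 (cv2) and the standard library are available. Lean on these libraries where they do the work, as an engineer would, in place of code of your own. Each camera call takes 0.05 s, during which the arm holds its last target. There are 200 camera calls.

## Working session

There is one attempt and no reset: what is moved stays moved. The work goes in short steps, Python scripts to look and compute and a tool call to move; the robot and the scene stay as the last step left them, time stands still between calls to the robot, and variables do not carry over. Pictures are saved under pics/ and viewed, at most 10 in all, crops included, and the job is handed in when it is done.

Besides the shell and the picture viewer there is one more tool, called as name([rows], argument=value, ...), one row to a line, values as JSON. move_arm: Moves the arm, as the interface text tells. Its arguments: {"type":"object","properties":{"commands":{"type":"array"}},"required":["commands"]}

```bash
mkdir -p pics; ls; cat > h.py <<'E'
import numpy as np,cv2
from cell import state,read_camera,camera_info,env
def ray(ci,u,v):
    K=np.array(ci["K"]);T=np.array(ci["cam_to_world"]);k=ci["k1"]
    d=np.array([(u-K[0,2])/K[0,0],(v-K[1,2])/K[1,1]]);s=d.copy()
    for _ in range(20): s=d/(1+k*(s@s))
    r=T[:3,:3]@np.array([s[0],s[1],1]);return T[:3,3],r
def onz(ci,u,v,z):
    o,r=ray(ci,u,v);return o+r*(z-o[2])/r[2]
def proj(ci,p):
    K=np.array(ci["K"]);T=np.array(ci["cam_to_world"]);c=T[:3,:3].T@(np.array(p)-T[:3,3]);s=c[:2]/c[2]
    s=s*(1+ci["k1"]*(s@s));return K[0,0]*s[0]+K[0,2],K[1,1]*s[1]+K[1,2]
E
python3 - <<'E'
from h import *
print(state())
for n in("top","side"):
    im=read_camera(n);cv2.imwrite(f"pics/{n}0.png",im);print(n,camera_info(n))
E
```

```text
pics
{'t': 0.0, 'joints': array([ 1.10137230e+00,  4.91572470e-01,  1.55945895e+00,  1.16185497e-05,
        1.09167579e+00, -1.05617250e-01]), 'qvel': array([-0.00042396, -0.00109215,  0.00188047, -0.00048935,  0.00067132,
       -0.00087342]), 'tau': array([-9.87779349e-04, -6.12639284e+01, -2.58180428e+01,  6.93217199e-02,
        4.80815547e-02, -6.17418846e-05]), 'eef_pos': array([222.27276821, 583.88161897, 214.05045061]), 'tcp_rot': array([-3.14048539e+00, -1.27744814e-04,  2.77778044e+00]), 'ft_force': array([-0.20679866, -0.50104459,  0.92219387]), 'moment': array([-0.0061409 ,  0.00194489,  0.03072797]), 'grip_force': 0.0, 'opening': 1.002105255249065}
top {'K': array([[385.59996668,   0.        , 281.15396794],
       [  0.        , 385.59996668, 210.83347608],
       [  0.        ,   0.        ,   1.        ]]), 'k1': -0.029518592245668048, 'cam_to_world': array([[ 2.63354544e-02, -9.98234992e-01,  5.32291658e-02,
         5.21686414e+02],
       [-9.99605163e-01, -2.68186274e-02, -8.38330130e-03,
         1.53308740e+01],
       [ 9.79603788e-03, -5.29873709e-02, -9.98547133e-01,
         9.29024074e+02],
       [ 0.00000000e+00,  0.00000000e+00,  0.00000000e+00,
         1.00000000e+00]])}
side {'K': array([[394.52589756,   0.        , 274.99204811],
       [  0.        , 394.52589756, 210.2042794 ],
       [  0.        ,   0.        ,   1.        ]]), 'k1': 0.021220453354366113, 'cam_to_world': array([[ 9.77285511e-01, -1.27913947e-01,  1.68970568e-01,
         4.34424095e+02],
       [-2.11919553e-01, -5.96505085e-01,  7.74126467e-01,
        -7.29819692e+02],
       [ 1.77023141e-03, -7.92350747e-01, -6.10063243e-01,
         6.58388130e+02],
       [ 0.00000000e+00,  0.00000000e+00,  0.00000000e+00,
         1.00000000e+00]])}
```

View pics/top0.png

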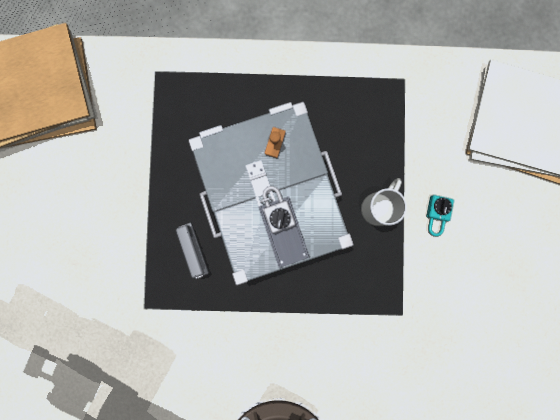

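View pics/side0.png

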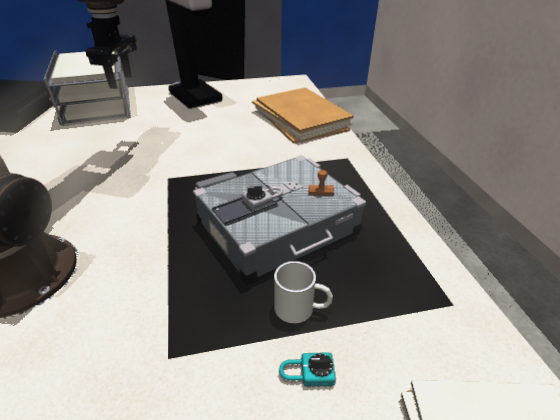

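The top view shows the padlock dial at (280,217), staple around (268,193), and case corners at (196,143), (299,109), (346,241), (239,277). The stamp is at (275,142), the mug at (383,207) and the stapler at (192,250). Next I'll measure the case and zoom in on the dial.

```bash
python3 - <<'E'
from h import *
ci=camera_info("top");im=cv2.imread("pics/top0.png")
P=[onz(ci,u,v,100)[:2] for u,v in[(196,143),(299,109),(346,241),(239,277)]]
print(np.round(P),np.round(np.mean(P,0)))
print("yaw",[np.degrees(np.arctan2(*(a-b)[::-1])) for a,b in((P[0],P[3]),(P[1],P[2]))])
print("dial",onz(ci,280,217,132),"staple",onz(ci,268,193,129), "mug",onz(ci,383,207,95),"stamp",onz(ci,276,140,160))
c=cv2.resize(im[150:280,220:340],None,fx=5,fy=4.6153,interpolation=cv2.INTER_CUBIC)
c=cv2.resize(im[160:270,220:340],None,fx=5,fy=5,interpolation=cv2.INTER_CUBIC)
cv2.imwrite("pics/c0.png",c)
E
```

```text
[[ 709.  197.]
 [ 790.  -25.]
 [ 505. -133.]
 [ 422.   95.]] [606.  34.]
yaw [np.float64(19.733309988808294), np.float64(20.708239875329127)]
dial [551.34198042  10.68896835 132.        ] staple [600.77285647  36.9767811  129.        ] mug [ 580.45702383 -213.13841207   95.        ] stamp [705.5439239   23.04680522 160.        ]
```

View pics/c0.png

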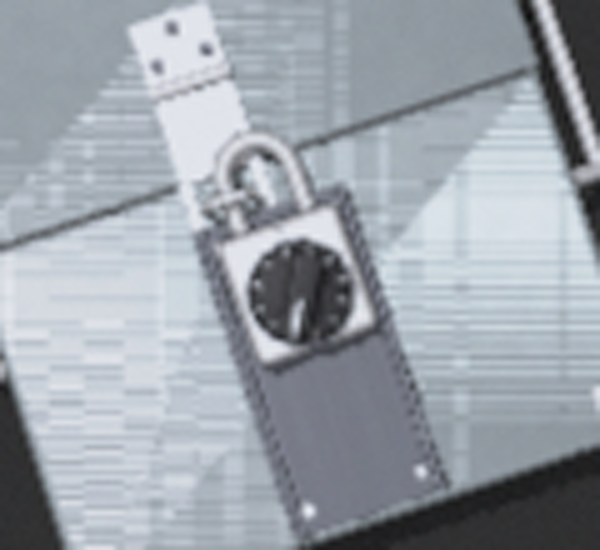

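The pointer (white line) aims towards crop (297,325) from the dial centre (300,292), about 150° from the index. I'll move above the lock to look with the wrist camera.

move_arm([
  [[3.2, -5, 1], [0, 0, 0], 1],
  [[3, -4, 1], [0, 0, 0], 1],
  [[2.6, -4.2, 1], [0, 0, 0], 1],
  [[2.6, -4.2, 1], [0, 0, 0], 1],
  [[2, -4.0, 0], [0, 0, 0], 1],
  [[2, -4.0, 0], [0, 0, 0], 1],
  [[2, -4.0, 0], [0, 0, 0], 1],
  [[2, -4.0, 0], [0, 0, 0], 1],
  [[2, -4.0, 0], [0, 0, 0], 1],
  [[2, -4.0, 0], [0, 0, 0], 1],
])

```text
t: 1.1
eef_pos: [450.4, 178.3, 252.6]
tcp_rot: [3.142, -0.0, 2.778]
ft_force: [0.5, -0.1, 0.8]
opening: 1.002
grip_force: 0.0
```

move_arm([
  [[1, -3.0, 0], [0, 0, 2], 1],
  [[1, -3.0, 0], [0, 0, 2], 1],
  [[1, -3.0, 0], [0, 0, 2], 1],
  [[1, -3.0, 0], [0, 0, 2], 1],
  [[1, -2, 0], [0, 0, 2], 1],
  [[1, -1.0, 0], [0, 0, 2], 1],
  [[0, 0, 0], [0, 0, 0], 1],
  [[0, 0, 0], [0, 0, 0], 1],
])

```text
t: 1.9
eef_pos: [509.6, 30.2, 252.3]
tcp_rot: [3.141, -0.001, 2.986]
ft_force: [0.2, 0.1, 0.6]
opening: 0.998
grip_force: 0.0
```

```bash
python3 - <<'E'
from h import *
s=state();print(s['t'],s['eef_pos'],s['tcp_rot'],s['joints'],s['ft_force'])
ci=camera_info("wrist");im=read_camera("wrist");cv2.imwrite("pics/w0.png",im);np.save("w0.npy",ci,allow_pickle=True);print(ci)
print(proj(ci,(549,11,132)),proj(ci,(600,37,129)))
E
```

```text
1.9 [509.56244577  30.22875262 252.29636111] [ 3.14143275e+00 -8.72285781e-04  2.98573833e+00] [-7.03330760e-02  2.87888858e-01  1.78385047e+00  2.66459918e-04
  1.07070878e+00 -1.48540288e+00] [0.17408801 0.12602858 0.55379575]
{'K': array([[378.31395677,   0.        , 272.99496609],
       [  0.        , 378.31395677, 211.27673942],
       [  0.        ,   0.        ,   1.        ]]), 'k1': -0.08879720053601121, 'cam_to_world': array([[ 1.54972208e-01,  9.55500534e-01,  2.51002677e-01,
         4.37996272e+02],
       [ 9.87918424e-01, -1.50117268e-01, -3.84966761e-02,
         4.09920549e+01],
       [ 8.96241663e-04,  2.53936084e-01, -9.67220586e-01,
         4.23727356e+02],
       [ 0.00000000e+00,  0.00000000e+00,  0.00000000e+00,
         1.00000000e+00]])}
(np.float64(257.590029242033), np.float64(255.57372789535538)) (np.float64(297.1148319889918), np.float64(304.2470776393959))
```

View pics/w0.png

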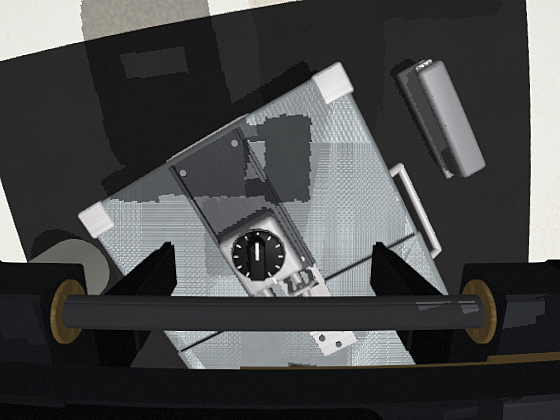

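The wrist view shows the dial at (257,257) with the pointer up (towards the robot), the staple at about (297,285), and the wear plate running towards (210,155). I'll centre over the dial and measure there.

move_arm([
  [[1.5, -0.8, 0], [0, 0, 0], 1],
  [[1.5, -0.8, 0], [0, 0, 0], 1],
  [[0.9, -0.3, 0], [0, 0, 0], 1],
  [[0, 0, 0], [0, 0, 0], 1],
  [[0, 0, 0], [0, 0, 0], 1],
])

```text
t: 2.45
eef_pos: [548.4, 11.6, 252.4]
tcp_rot: [3.141, -0.001, 2.987]
ft_force: [-0.4, -0.4, 0.2]
opening: 1.002
grip_force: 0.0
```

```bash
python3 - <<'E'
from h import *
s=state();print(s['t'],s['eef_pos'],s['tcp_rot'])
ci=camera_info("wrist");im=read_camera("wrist");cv2.imwrite("pics/w1f.png",im);np.save("w1.npy",ci,allow_pickle=True)
u,v=map(int,proj(ci,(560,15,132)));print(u,v)
u0,v0=u-65,v-50
c=cv2.resize(im[v0:v0+100,u0:u0+130],None,fx=6,fy=6,interpolation=cv2.INTER_CUBIC);print(u0,v0)
cv2.imwrite("pics/w1.png",c)
E
```

```text
2.45 [548.36576126  11.61359734 252.42523738] [ 3.14145871e+00 -7.40411232e-04  2.98749090e+00]
279 219
214 169
```

View pics/w1.png

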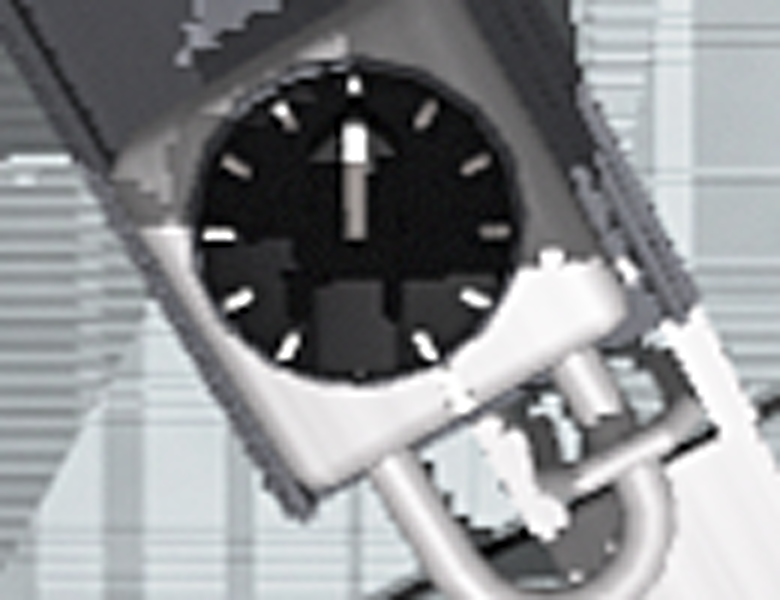

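```bash
python3 - <<'E'
from h import *
ci=np.load("w1.npy",allow_pickle=True).item()
g=lambda x,y,z:onz(ci,214+(x+.5)/6-.5,169+(y+.5)/6-.5,z)[:2]
c=g(358,222,132);a,b=g(353,240,148),g(355,125,148);st=g(625,450,128)
e1,e2=g(330,489,128),g(622,318,128)
l,r=g(195,222,132),g(523,222,132);t,bo=g(358,60,132),g(358,384,132)
ang=lambda v:np.degrees(np.arctan2(v[1],v[0]))
print("c",c,"dia",np.hypot(*(l-r)),np.hypot(*(t-bo)),(l+r+t+bo)/4)
print("pointer",ang(b-a),a,b,"front",ang(e2-e1)-90,np.hypot(*(e2-e1)),(e1+e2)/2)
y=np.radians(ang(e2-e1)-90);x=np.array([np.cos(y),np.sin(y)]);
print("staple lock x",x@(st-c)-4,"y",np.array([-x[1],x[0]])@(st-c),"front x",x@((e1+e2)/2-c)-4,st)
s1,s2=g(548,494,129),g(700,410,129);print("staple",ang(s2-s1)-90,np.hypot(*(s1-s2)))
p1,p2=g(310,515,110),g(0,20,110);print("rail", ang(p1-p2))
E
```

```text
c [547.9764457   11.67085115] dia 43.453963651810035 44.22212375068414 [548.18670847  11.70627343]
pointer 170.19351474950787 [546.27343268  11.27527427] [531.79160477  13.77840842] front 23.001821776890736 46.795038106110916 [576.87884207  23.39040642]
staple lock x 43.85248638200331 y 13.727623863096476 front x 27.18397511792056 [586.66008539  43.00588154]
staple 21.833216497341112 23.947299755805165
rail 21.42231346529375
```

Measured: dial axis (548,12), lock yaw about 20.5°, pointer at 170° (so the dial is at about +150°), staple at (587,43), about lock x 44. The tool is already centred, so I'll descend and grip the knob.

move_arm([
  [[0, 0, -2], [0, 0, -1], 0.5],
  [[0, 0, -2], [0, 0, 0], 0.4],
  [[0, 0, -2], [0, 0, 0], 0.4],
  [[0, 0, -2], [0, 0, 0], 0.4],
  [[0, 0, -1.5], [0, 0, 0], 0.4],
  [[0, 0, -1], [0, 0, 0], 0.4],
  [[0, 0, -0.7], [0, 0, 0], 0.4],
  [[0, 0, -0.4], [0, 0, 0], 0.4],
  [[0, 0, 0], [0, 0, 0], 0.4],
  [[0, 0, 0], [0, 0, 0], 0.4],
])

```text
t: 3.5
eef_pos: [549.1, 11.0, 137.1]
tcp_rot: [3.141, 0.001, 2.97]
ft_force: [-0.3, 0.4, -0.0]
opening: 0.402
grip_force: 0.0
```

move_arm([
  [[0, 0, 0], [0, 0, 0], 0.1],
  [[0, 0, 0], [0, 0, 0], 0.05],
  [[0, 0, 0], [0, 0, 0], 0.05],
  [[0, 0, 0], [0, 0, 0], 0.05],
  [[0, 0, 0], [0, 0, 0], 0.05],
  [[0, 0, 0], [0, 0, 0], 0.05],
])

```text
t: 4.1
eef_pos: [549.1, 11.1, 136.8]
tcp_rot: [3.141, 0.0, 2.97]
ft_force: [0.4, 1.1, 2.2]
opening: 0.124
grip_force: 30.0
```

Gripped at 11.8 mm. Now I'll turn it clockwise.

move_arm([
  [[0, 0, 0], [0, 0, -5], 0.05],
  [[0, 0, 0], [0, 0, -5], 0.05],
  [[0, 0, 0], [0, 0, -5], 0.05],
  [[0, 0, 0], [0, 0, -5], 0.05],
  [[0, 0, 0], [0, 0, -5], 0.05],
  [[0, 0, 0], [0, 0, -5], 0.05],
  [[0, 0, 0], [0, 0, -5], 0.05],
  [[0, 0, 0], [0, 0, -5], 0.05],
  [[0, 0, 0], [0, 0, -5], 0.05],
  [[0, 0, 0], [0, 0, -5], 0.05],
])

```text
t: 5.1
eef_pos: [549.3, 11.3, 136.8]
tcp_rot: [3.141, 0.0, 2.093]
ft_force: [0.7, 2.5, 2.1]
opening: 0.12
grip_force: 30.0
```

move_arm([
  [[0, 0, 0], [0, 0, -5], 0.05],
  [[0, 0, 0], [0, 0, -5], 0.05],
  [[0, 0, 0], [0, 0, -5], 0.05],
  [[0, 0, 0], [0, 0, -5], 0.05],
  [[0, 0, 0], [0, 0, -5], 0.05],
  [[0, 0, 0], [0, 0, -5], 0.05],
  [[0, 0, 0], [0, 0, -5], 0.05],
  [[0, 0, 0], [0, 0, -5], 0.05],
  [[0, 0, 0], [0, 0, -5], 0.05],
  [[0, 0, 0], [0, 0, -5], 0.05],
])

```text
t: 6.1
eef_pos: [549.6, 11.1, 136.8]
tcp_rot: [3.14, -0.001, 1.221]
ft_force: [2.1, 2.1, -0.3]
opening: 0.125
grip_force: 30.0
```

move_arm([
  [[0, 0, 0], [0, 0, -5], 0.05],
  [[0, 0, 0], [0, 0, -5], 0.05],
  [[0, 0, 0], [0, 0, -5], 0.05],
  [[0, 0, 0], [0, 0, -5], 0.05],
  [[0, 0, 0], [0, 0, -5], 0.05],
  [[0, 0, 0], [0, 0, -5], 0.05],
  [[0, 0, 0], [0, 0, -5], 0.05],
  [[0, 0, 0], [0, 0, -5], 0.05],
  [[0, 0, 0], [0, 0, -5], 0.05],
  [[0, 0, 0], [0, 0, -5], 0.05],
])

```text
t: 7.1
eef_pos: [549.6, 10.7, 136.8]
tcp_rot: [3.14, -0.001, 0.348]
ft_force: [3.1, -1.3, 1.4]
opening: 0.122
grip_force: 30.0
```

move_arm([
  [[0, 0, 0], [0, 0, 0], 0.05],
  [[0, 0, 0], [0, 0, 0], 0.05],
  [[0, 0, 0], [0, 0, 0], 0.05],
])

```text
t: 7.4
eef_pos: [549.3, 10.9, 136.8]
tcp_rot: [3.141, -0.001, 0.354]
ft_force: [3.1, -1.2, 1.7]
opening: 0.124
grip_force: 30.0
```

```bash
python3 - <<'E'
from h import *
s=state();print(s)
im=read_camera("top");cv2.imwrite("pics/t1.png",cv2.resize(im[160:270,220:340],None,fx=5,fy=5,interpolation=cv2.INTER_CUBIC))
E
```

```text
{'t': 7.4, 'joints': array([-1.00260559e-01,  4.79203513e-01,  1.83093927e+00, -2.57544372e-04,
        8.30515228e-01,  1.11699148e+00]), 'qvel': array([ 0.00152941, -0.0011943 ,  0.00072934,  0.00018389,  0.00033217,
        0.00941502]), 'tau': array([ 7.46467598e-01, -5.44511533e+01, -1.84124726e+01,  2.04711473e-01,
        8.46698452e-01, -4.75730631e-02]), 'eef_pos': array([549.31378828,  10.92086682, 136.75750777]), 'tcp_rot': array([ 3.14101188e+00, -7.56599525e-04,  3.53718129e-01]), 'ft_force': array([ 3.08169994, -1.19817828,  1.73047343]), 'moment': array([-0.36920273, -0.47483797, -0.04118607]), 'grip_force': 29.980672895908356, 'opening': 0.1239551333152118}
```

The moments were low. I'll release the knob, rise and check the dial.

move_arm([
  [[0, 0, 0], [0, 0, 0], 0.4],
  [[0, 0, 0], [0, 0, 0], 0.7],
  [[0, 0, 0], [0, 0, 0], 0.9],
  [[0, 0, 1], [0, 0, 0], 0.9],
  [[0, 0, 2], [0, 0, 0], 0.9],
  [[0, 0, 2.5], [0, 0, 0], 0.9],
  [[0, 0, 2.5], [0, 0, 0], 0.9],
  [[0, 0, 2], [0, 0, 0], 0.9],
  [[0, 0, 0], [0, 0, 0], 0.9],
  [[0, 0, 0], [0, 0, 0], 0.9],
])

```text
t: 8.45
eef_pos: [548.7, 11.1, 236.8]
tcp_rot: [3.141, -0.0, 0.352]
ft_force: [0.7, -0.9, 0.2]
opening: 0.879
grip_force: 0.0
```

```bash
python3 - <<'E'
from h import *
s=state();print(s['t'],s['eef_pos'],s['tcp_rot'])
ci=camera_info("wrist");im=read_camera("wrist");np.save("w2.npy",ci,allow_pickle=True)
u,v=map(int,proj(ci,(560,15,132)));print(u,v)
u0,v0=max(u-65,0),max(v-50,0);print(u0,v0)
cv2.imwrite("pics/w2.png",cv2.resize(im[v0:v0+100,u0:u0+130],None,fx=6,fy=6,interpolation=cv2.INTER_CUBIC))
E
```

```text
8.45 [548.73819211  11.08005007 236.77365061] [ 3.14133069e+00 -3.83861056e-04  3.51876075e-01]
273 192
208 142
```

View pics/w2.png

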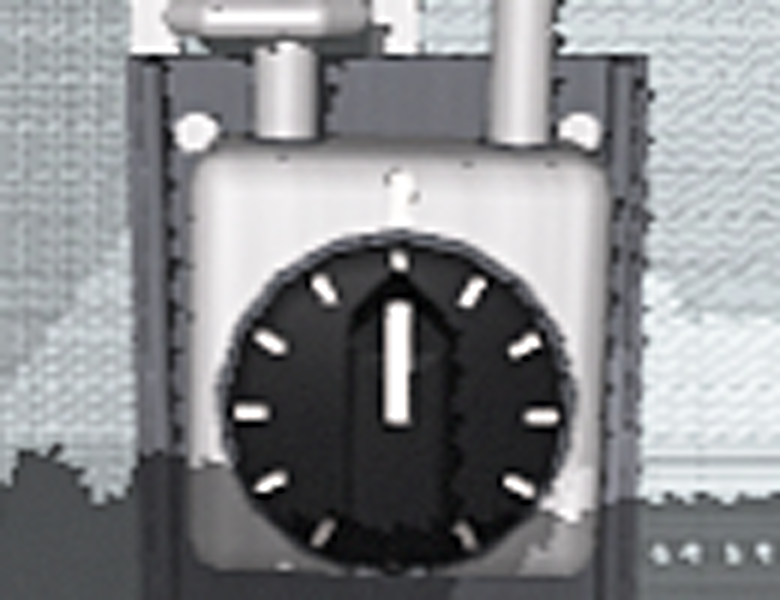

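The pointer lines up with the index and the lock is square to the tool. Next I'll descend beside the body, tips about 3 mm above the rails, and grip it.

move_arm([
  [[0.4, 0.1, -2], [0, 0, 0], 0.9],
  [[0, 0, -2.5], [0, 0, 0], 0.9],
  [[0, 0, -2.5], [0, 0, 0], 0.9],
  [[0, 0, -2], [0, 0, 0], 0.9],
  [[0, 0, -1.5], [0, 0, 0], 0.9],
  [[0, 0, -1], [0, 0, 0], 0.9],
  [[0, 0, -0.5], [0, 0, 0], 0.9],
  [[0, 0, -0.3], [0, 0, 0], 0.9],
  [[0, 0, 0], [0, 0, 0], 0.9],
  [[0, 0, 0], [0, 0, 0], 0.9],
])

```text
t: 9.5
eef_pos: [553.2, 12.0, 114.1]
tcp_rot: [3.141, -0.001, 0.352]
ft_force: [-0.1, -0.5, 0.7]
opening: 0.901
grip_force: 0.0
```

move_arm([
  [[0, 0, 0], [0, 0, 0], 0.7],
  [[0, 0, 0], [0, 0, 0], 0.6],
  [[0, 0, 0], [0, 0, 0], 0.5],
  [[0, 0, 0], [0, 0, 0], 0.5],
  [[0, 0, 0], [0, 0, 0], 0.5],
  [[0, 0, 0], [0, 0, 0], 0.5],
])

```text
t: 10.1
eef_pos: [552.9, 12.0, 113.6]
tcp_rot: [3.142, 0.0, 0.352]
ft_force: [-0.2, 0.0, 1.7]
opening: 0.568
grip_force: 29.8
```

move_arm([
  [[-0.28, -0.1, 0], [0, 0, 0], 0.45],
  [[-0.28, -0.1, 0], [0, 0, 0], 0.45],
  [[-0.28, -0.1, 0], [0, 0, 0], 0.45],
  [[-0.28, -0.11, 0], [0, 0, 0], 0.45],
  [[-0.19, -0.07, 0], [0, 0, 0], 0.45],
  [[-0.19, -0.07, 0], [0, 0, 0], 0.45],
  [[-0.19, -0.07, 0], [0, 0, 0], 0.45],
  [[-0.19, -0.07, 0], [0, 0, 0], 0.45],
])

```text
t: 10.9
eef_pos: [534.5, 5.4, 113.7]
tcp_rot: [3.141, -0.001, 0.352]
ft_force: [5.5, 4.7, -2.4]
opening: 0.565
grip_force: 29.8
```

move_arm([
  [[-0.19, -0.07, 0], [0, 0, 0], 0.45],
  [[-0.19, -0.07, 0], [0, 0, 0], 0.45],
  [[-0.19, -0.07, 0], [0, 0, 0], 0.45],
  [[-0.19, -0.07, 0], [0, 0, 0], 0.45],
])

```text
t: 11.3
eef_pos: [526.9, 2.7, 113.7]
tcp_rot: [3.141, -0.001, 0.352]
ft_force: [6.4, 5.1, -2.6]
opening: 0.567
grip_force: 29.8
```

move_arm([
  [[-0.19, -0.07, 0], [0, 0, 0], 0.45],
  [[-0.1, -0.03, 0], [0, 0, 0], 0.45],
  [[0, 0, 0], [0, 0, 0], 0.45],
])

```text
t: 11.6
eef_pos: [523.8, 1.6, 113.7]
tcp_rot: [3.142, -0.001, 0.352]
ft_force: [3.4, 4.5, -1.2]
opening: 0.566
grip_force: 29.8
```

move_arm([
  [[-0.1, -0.03, 0], [0, 0, 0], 0.45],
  [[0, 0, 0], [0, 0, 0], 0.45],
])

```text
t: 11.8
eef_pos: [523.3, 1.4, 113.7]
tcp_rot: [3.141, -0.002, 0.352]
ft_force: [7.5, 5.4, -2.4]
opening: 0.561
grip_force: 29.8
```

move_arm([
  [[-0.1, -0.03, 0], [0, 0, 0], 0.45],
  [[0, 0, 0], [0, 0, 0], 0.45],
])

```text
t: 12.0
eef_pos: [523.2, 1.3, 113.8]
tcp_rot: [3.141, -0.004, 0.352]
ft_force: [11.4, 8.0, -4.9]
opening: 0.566
grip_force: 29.8
```

It has hit the end stop after 31.5 mm, with the force rising and no motion. Now I'll go forward about 42 mm so the staple sits in the gap, then look.

move_arm([
  [[0.2, 0.07, 0], [0, 0, 0], 0.45],
  [[0.38, 0.14, 0], [0, 0, 0], 0.45],
  [[0.47, 0.17, 0], [0, 0, 0], 0.45],
  [[0.47, 0.17, 0], [0, 0, 0], 0.45],
  [[0.47, 0.17, 0], [0, 0, 0], 0.45],
  [[0.47, 0.17, 0], [0, 0, 0], 0.45],
  [[0.47, 0.17, 0], [0, 0, 0], 0.45],
  [[0.47, 0.17, 0], [0, 0, 0], 0.45],
  [[0.37, 0.14, 0], [0, 0, 0], 0.45],
  [[0, 0, 0], [0, 0, 0], 0.45],
])

```text
t: 13.0
eef_pos: [558.4, 14.3, 113.7]
tcp_rot: [-3.141, 0.002, 0.352]
ft_force: [-3.4, 0.9, 5.4]
opening: 0.565
grip_force: 29.9
```

```bash
python3 - <<'E'
from h import *
s=state();print(s['t'],s['eef_pos'],s['tcp_rot'],s['ft_force'])
ci=camera_info("wrist");im=read_camera("wrist");np.save("w3.npy",ci,allow_pickle=True)
u,v=map(int,proj(ci,(587,43,128)));print(u,v)
u0,v0=max(u-65,0),max(v-50,0);print(u0,v0)
cv2.imwrite("pics/w3.png",cv2.resize(im[v0:v0+100,u0:u0+130],None,fx=6,fy=6,interpolation=cv2.INTER_CUBIC))
E
```

```text
13.0 [558.39789555  14.29736033 113.68487164] [-3.14107934e+00  2.38332345e-03  3.51895776e-01] [-3.37222639  0.91472     5.36936629]
233 194
168 144
```

View pics/w3.png

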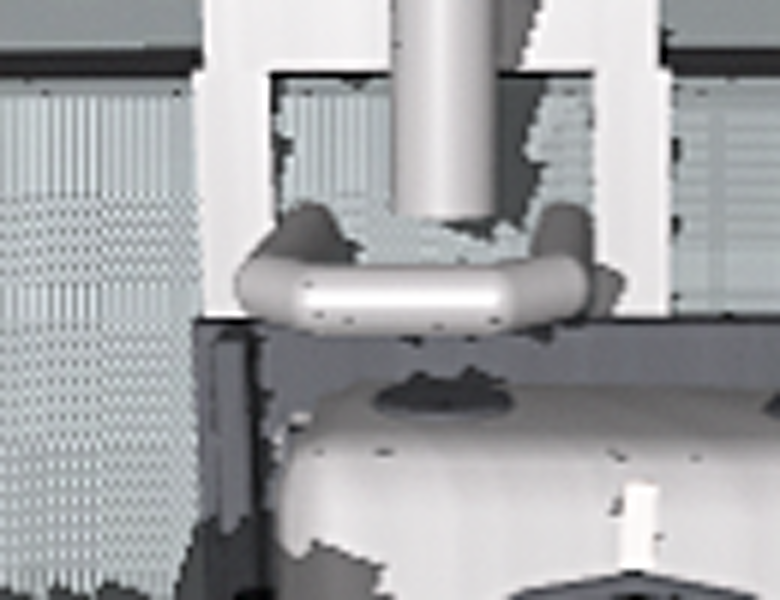

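The staple bar (rows 265–330) lies in the gap between the toe end (row 215) and the body face (row 400), so the shackle is fully open. It still needs about 4 mm forward before a straight lift.

move_arm([
  [[0.19, 0.07, 0], [0, 0, 0], 0.45],
  [[0.19, 0.07, 0], [0, 0, 0], 0.45],
  [[0, 0, 0], [0, 0, 0], 0.45],
  [[0, 0, 0.2], [0, 0, 0], 0.45],
  [[0, 0, 0.3], [0, 0, 0], 0.45],
  [[0, 0, 0.4], [0, 0, 0], 0.45],
  [[0, 0, 0], [0, 0, 0], 0.45],
])

```text
t: 13.75
eef_pos: [563.3, 15.8, 123.0]
tcp_rot: [3.141, -0.0, 0.352]
ft_force: [-0.1, 0.6, -4.1]
opening: 0.568
grip_force: 29.9
```

move_arm([
  [[0, 0, 0.7], [0, 0, 0], 0.45],
  [[0, 0, 1], [0, 0, 0], 0.45],
  [[0, 0, 1.5], [0, 0, 0], 0.45],
  [[0, 0, 1.8], [0, 0, 0], 0.45],
  [[0, 0, 2], [0, 0, 0], 0.45],
  [[0, 0, 2], [0, 0, 0], 0.45],
  [[0, 0, 1.5], [0, 0, 0], 0.45],
  [[0, 0, 1], [0, 0, 0], 0.45],
  [[0, 0, 0.7], [0, 0, 0], 0.45],
  [[0, 0, 0.3], [0, 0, 0], 0.45],
])

```text
t: 14.75
eef_pos: [563.1, 15.8, 248.2]
tcp_rot: [3.141, -0.0, 0.352]
ft_force: [-1.0, -0.5, -3.5]
opening: 0.567
grip_force: 29.9
```

move_arm([
  [[0, 0, 0], [0, 0, 0], 0.45],
  [[0, 0, 0], [0, 0, 0], 0.45],
  [[0, 0, 0], [0, 0, 0], 0.45],
  [[0, 0, 0], [0, 0, 0], 0.45],
  [[0, 0, 0], [0, 0, 0], 0.45],
  [[0, 0, 0], [0, 0, 0], 0.45],
])

```text
t: 15.35
eef_pos: [563.2, 15.8, 247.5]
tcp_rot: [3.142, 0.0, 0.352]
ft_force: [-0.6, 0.3, -3.7]
opening: 0.568
grip_force: 29.9
```

```bash
python3 - <<'E'
from h import *
im=read_camera("side");cv2.imwrite("pics/s4.png",cv2.resize(im[90:290,160:400],None,fx=3,fy=3,interpolation=cv2.INTER_CUBIC))
E
```

```text
(no output)
```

View pics/s4.png

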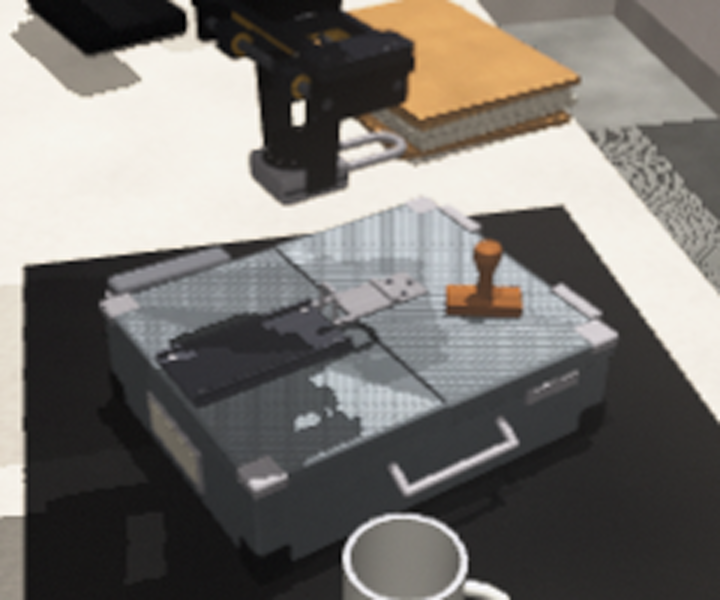

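The lock is held level at crop (300,170) with its shackle drawn out (bow at crop (400,145)), well above the case. The stamp and mug are undisturbed.

```bash
python3 -c "
from cell import env
print(env.job_done())"
```

```text
the job is handed in; nothing more can be done
None
```

The padlock is unlocked, drawn fully open and off the staple; it is held still and dial up, its underside about 13 cm above the lid, with the stamp and mug seen undisturbed (stapler not rechecked), and the job is handed in (no verdict came back).

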